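# Riddle mixed milling balls and tip out the large ones

### The job

Separate the mixed milling balls: push the collecting pan fully home under the slotted basket and bring the open tub up under its pouring lip, then shake the basket with brisk part swings of its lever until all five small balls have dropped through the slots into the pan while the four large ones are still in the basket. Then swing the lever right over so that the large balls run out into the tub, and let the basket down again to its rest. Leave the three bottles round the work where they stand.

Things in the scene. Friction and masses are not known exactly. Their poses are not given: they have to be found in the camera images.
- stand: grey steel stand, fixed, place and yaw vary. Origin: on the table midway between its two foot bars (14 mm high, 160 mm apart inside, along its y). Its x points about away from the robot; -y is the pouring side, +y the side where the pan goes in. Foot bars run from y = -106 to +130 mm; a 10 mm tie bar at y = -104 mm stops the pan; a rest bar crosses at y = 82 mm, z = 47 to 67 mm
- basket (a joint): tilt of the slotted steel basket about its trunnions, rad: 0 at rest (floor sloping 0.20 down to the closed end), level at 0.20, stop at 1.3; grows as the lever swings to the stand's -y. Its weight brings it back to 0 when let go (3 to 12 N at the lever hold it). Brisk swings to 0.45 or 0.5 and back shake the small balls over the bead; from about 0.65 the large ones run out, all by 1.2
- basket_floor (a point): middle of the slotted floor. Basket: 131 mm wide inside, walls 55 mm, lower corners folded at 45 degrees. From the closed end (185 mm from the trunnions): 70 mm blank floor where the balls lie, a 2 mm bead across, which stops balls that roll slowly, 75 mm with four lengthwise 20 mm slots between 10 mm webs, a ramp rising 29 mm at 28 degrees to the open lip. Several swings may be needed
- trunnion (a point): point where the lever's centre line meets the basket's trunnion axis (the axis runs along the stand's x): at stand x = -108 mm, y = -95 mm, z = 125 mm. The lever is a straight 12 mm round steel rod from here to the knob, outside the stand on the robot's side
- lever_knob (a point): centre of the 28 mm ball knob at the lever's end, 150 mm from the trunnion axis. At joint 0 the lever leans 0.65 rad from upright to the stand's +y, it is upright at 0.65 and leans 0.65 to -y at 1.3. It can be pushed by its rod from the +y side with shut fingers, and follows them back
- lip (a point): middle of the basket's pouring edge (131 mm wide): at rest at stand y = -114 mm, about 138 mm above the table; it stays within 25 mm of that y and comes lower as the basket is tipped
- pan: shallow aluminium collecting pan, loose, 150 x 190 mm (its x, y), 30 mm high, 3 mm sheet, about 0.35 kg. Origin: centre of its underside. It lies between the stand's foot bars (5 mm play a side), partly drawn out along the stand's +y; fully home it stands against the tie bar, its origin at stand y = -4 mm
- pan_tab (a point): middle of the top edge of the pan's upturned tab: 56 mm wide, 8 mm thick, top 46 mm above the table, on a flat tongue, 150 mm from the pan's origin along its +y; push or pinch it there
- tub: open grey plastic tub, loose, 170 x 130 mm (its x, y), 50 mm high, walls and floor 4 mm, rim 9 mm thick (inside at the rim 158 x 118 mm), about 0.28 kg. Origin: centre of its underside. It stands right of the stand. Pushed against the ends of the foot bars its origin lies at stand x = 0, y = -174 mm, under the lip
- big0_center (a point): centre of one of the four large white ceramic milling balls, 40 mm across, about 0.125 kg, lying in the basket
- big1_center (a point): centre of one of the four large white ceramic milling balls, 40 mm across, about 0.125 kg, lying in the basket
- big2_center (a point): centre of one of the four large white ceramic milling balls, 40 mm across, about 0.125 kg, lying in the basket
- big3_center (a point): centre of one of the four large white ceramic milling balls, 40 mm across, about 0.125 kg, lying in the basket
- small0_center (a point): centre of one of the five small white ceramic milling balls, 17 mm across, about 0.012 kg, lying among the large ones in the basket
- small1_center (a point): centre of one of the five small white ceramic milling balls, 17 mm across, about 0.012 kg, lying among the large ones in the basket
- small2_center (a point): centre of one of the five small white ceramic milling balls, 17 mm across, about 0.012 kg, lying among the large ones in the basket
- small3_center (a point): centre of one of the five small white ceramic milling balls, 17 mm across, about 0.012 kg, lying among the large ones in the basket
- small4_center (a point): centre of one of the five small white ceramic milling balls, 17 mm across, about 0.012 kg, lying among the large ones in the basket
- bottle_near: brown glass reagent bottle, 52 mm across, 99 mm high, loose, standing between the tub and the stand on the robot's side. Origin: centre of its underside
- bottle_left: clear glass reagent bottle, 48 mm across, 92 mm high, loose, standing left of the stand near the robot. Origin: centre of its underside
- wash: white wash bottle with red cap and bent spout, 76 x 90 mm over the spout, 178 mm high, loose, standing behind the pan. Origin: on the table, under the middle of its outline
Not all that is in view belongs to the job. What is shaped like the part that bears big2_center but red is not meant.

How it is judged:
By the outcome, as a careful person would: the job done as asked, in the order asked, and still so for the second after the job is handed in, with the robot touching nothing.
It also fails if it takes over 70 s, if anything falls off the work surface, if the arm or the gripper's body presses on something with over 40 N, if the wrist force passes 120 N, or if a joint passes its speed limit or range.

### The arm

A 6-joint arm with a two-finger parallel gripper is mounted at the origin on a cart in front of the work surface, level with it; the furniture and walls round the work are solid. World frame = base frame: x ahead of the robot, y to its left, z up, the work surface at z = 0. Lengths are in m, angles in rad, forces in N, time in s.
With the tool pointing down it reaches from about 0.35 to 0.775 m from the base axis. Payload 7.3 kg.
Tool frame: the origin (TCP) lies at the very end of the fingers, on their centre line; the grasp point (between the pads) lies 19 mm behind it; y points along the fingers, z is the direction in which the jaws open and shut, and the axes are right-handed (so a half turn about y gives the same grasp; the last joint's range is limited). The gripper opens to 92 mm and grips with 3 to 60 N. Pads are 19 mm wide; open, the fingers measure 130 mm over their backs; the gripper's body (75 mm by 190 mm) begins 47 mm behind the grasp point.
Start: joints at [1.198, 0.342, 1.524, -0, 1.275, -0.146], TCP at [0.118, 0.512, 0.227] pointing down, gripper open.
Joint ranges: [-2.53, 2.53], [-0.77, 2.02], [0.04, 2.7], [-1, 4.14], [0.28, 2.66], [-3.11, 3.11]. Speed limits (rad/s): [2.57, 2.57, 3.14, 3.14, 3.14, 3.14].

### API

Orientations are given as a unit quaternion [x, y, z, w].
In Python, from bench import robot, solver, telemetry, cams gives the robot as it stands. Calls block until the motion is done:
- robot.movep(position, orientation): joint-space move of the TCP to a pose.
- robot.movel(position, feed=0.15, orientation=None, max_force=None): straight line of the TCP; orientation=None keeps the orientation; feed is the mean speed in m/s. With max_force (N) it stops when the force on the tool has changed by that much, and returns True; else False.
- robot.move_j(angles): joint-space move.
- robot.ungrasp() and robot.close_gripper(grip_force=None): open the fingers fully, or close them until they stop; grip_force is the grip in N (None keeps the last).
- robot.sleep(seconds).
- solver.inverse_kinematics(position, orientation): joint angles nearest the present ones, or None.
- telemetry.get_state(): the state.
- cams.capture(name): name is "scene" or "side" or "wrist"; returns a dict with "frame" (420x560x3 uint8, red, green, blue), "range_z" (420x560 float32, m along the optical axis (not along the pixel's ray), 0 where there is no reading), "camera_matrix" (3x3 intrinsics, pixels), "k1" (the pictures are not rectified: a ray, as slopes to the right and down, at radius r is drawn at 1 + k1 r^2 times it, then the intrinsics apply), "T" (4x4, takes a point from camera to world coordinates); the wrist camera has in their place "T_tool_cam" (4x4, takes a point from camera to tool coordinates, whose origin is the TCP and whose axes are the tool frame's). Camera axes: x right, y up, looking along -z (the intrinsics and any distortion apply to the point x, -y, -z); pixel columns grow to the right and rows downward; lengths in m; the calibration is good to about 2 mm. A picture is of the moment at which its call begins: read the wrist's pose just before it.
A pose or a line that the arm cannot do raises robot.PlanningError and nothing moves.
- robot.hand_in(): hands the job in, once; it reports no verdict.
The state is a dict: "clock": time; "joints": joint angles; "qvel": joint speeds; "joint_torque": joint torques, N m; "tcp_pos": TCP position; "ee_rot": TCP orientation; "contact_force": force on the tool from outside, world axes, zero at the start; "wrist_torque": the same for the moment, N m; "grip_width": finger opening in m.
Only numpy, scipy, OpenCV 4.12 (cv2) and the standard library are available. Lean on these libraries where they do the work, as an engineer would, in place of code of your own. Each camera call takes 0.05 s, during which the arm holds its last target.

## Working session

There is one attempt and no reset: what is moved stays moved. The work goes in short steps, each a Python script; the robot and the scene stay as the last script left them, time stands still between calls to the robot, and variables do not carry over. Pictures are saved under pics/ and viewed, and the job is handed in when it is done.

```bash
ls -la; mkdir -p pics; cat > h.py <<'E'
import numpy as np, cv2
from bench import robot, solver, telemetry, cams
def snap(n,f):
    s=telemetry.get_state(); c=cams.capture(n); cv2.imwrite('pics/'+f,c['frame'][:,:,::-1])
    np.savez('pics/'+f[:-4]+'.npz',tcp=s['tcp_pos'],rot=s['ee_rot'],**c); return c
def ray(c,u,v,T=None):
    K=c['camera_matrix']; k=float(c['k1'])
    d=np.array([(u-K[0,2])/K[0,0],(v-K[1,2])/K[1,1]]); s=d.copy()
    for _ in range(30): s=d/(1+k*(s@s))
    T=c['T'] if T is None else T
    return T[:3,3],T[:3,:3]@np.array([s[0],-s[1],-1.])
def onz(c,u,v,z,T=None):
    o,d=ray(c,u,v,T); return o+d*(z-o[2])/d[2]
def dep(c,u,v,T=None):
    o,d=ray(c,u,v,T); return o+d*float(c['range_z'][int(round(v)),int(round(u))])
def proj(c,p,T=None):
    T=c['T'] if T is None else T
    q=T[:3,:3].T@(np.asarray(p)-T[:3,3]); s=np.array([q[0],-q[1]])/-q[2]; s=s*(1+float(c['k1'])*(s@s))
    K=c['camera_matrix']; return np.array([K[0,0]*s[0]+K[0,2],K[1,1]*s[1]+K[1,2]])
def cloud(c,T=None):
    h,w=c['range_z'].shape; U,V=np.meshgrid(np.arange(w),np.arange(h)); K=c['camera_matrix']; k=float(c['k1'])
    dx=(U-K[0,2])/K[0,0]; dy=(V-K[1,2])/K[1,1]; x,y=dx,dy
    for _ in range(30):
        r=1+k*(x*x+y*y); x,y=dx/r,dy/r
    z=c['range_z']; P=np.stack([x*z,-y*z,-z],-1); T=c['T'] if T is None else T
    P=P@T[:3,:3].T+T[:3,3]; P[z==0]=np.nan; return P
E
python3 - <<'E'
from h import *
s=telemetry.get_state(); print(s)
for n in('scene','side','wrist'):
    c=snap(n,n+'0.png'); print(n,c['camera_matrix'],c['k1'],c.get('T',c.get('T_tool_cam')))
E
```

```text
total 12
drwxr-xr-x  3 agent agent 4096 Dec  7 06:57 .
drwxr-xr-x 23 root  root  4096 Dec  7 06:57 ..
drwxr-xr-x  2 agent agent 4096 Dec  7 06:57 pics
{'clock': 0.0, 'joints': array([ 1.19801417e+00,  3.42710414e-01,  1.52503608e+00,  9.21350232e-06,
        1.27538335e+00, -1.45993226e-01]), 'qvel': array([-1.14426927e-03, -6.11530917e-06, -1.12510504e-04,  4.92490396e-04,
        6.22879639e-04, -5.45944764e-04]), 'joint_torque': array([-2.66497394e-03, -4.31242275e+01, -2.44206047e+01,  7.15786382e-02,
        5.60402346e-02, -8.17010391e-05]), 'tcp_pos': array([0.11786684, 0.51117581, 0.2260447 ]), 'ee_rot': array([ 0.70308974, -0.0801536 ,  0.07986879, -0.70204074]), 'contact_force': array([ 0.60533827,  0.27522261, -0.14790925]), 'wrist_torque': array([-0.0105157 , -0.0573639 ,  0.02330625]), 'grip_width': 0.0919396640722378}
scene [[382.6633851    0.         278.4179489 ]
 [  0.         382.6633851  212.96645766]
 [  0.           0.           1.        ]] -0.10682311685289725 [[ 0.89972726  0.33805112 -0.27606574  0.26700428]
 [-0.4364411   0.69227265 -0.57469796 -0.61463171]

[... 184 characters left out ...]
739612]
 [  0.           0.           1.        ]] -0.032864719622980335 [[-0.99280523  0.06534004 -0.10034165  0.43980628]
 [-0.11950647 -0.48833869  0.86443249  1.02186434]
 [ 0.00748134  0.87020458  0.49263376  0.76928975]
 [ 0.          0.          0.          1.        ]]
wrist [[370.85892797   0.         277.34588086]
 [  0.         370.85892797 212.49300265]
 [  0.           0.           1.        ]] -0.02717477854198483 [[-6.13792518e-04 -9.56878010e-01 -2.90489410e-01 -7.96645587e-02]
 [ 8.44103049e-04  2.90488866e-01 -9.56878000e-01 -1.58029574e-01]
 [ 9.99999455e-01 -8.32527553e-04  6.29403753e-04  1.48258634e-03]
 [ 0.00000000e+00  0.00000000e+00  0.00000000e+00  1.00000000e+00]]
```

View pics/scene0.png

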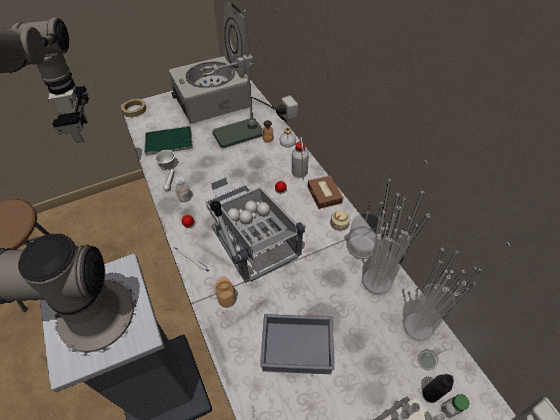

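View pics/side0.png

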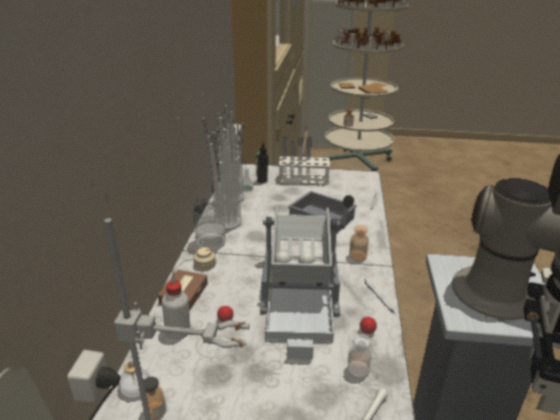

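View pics/wrist0.png

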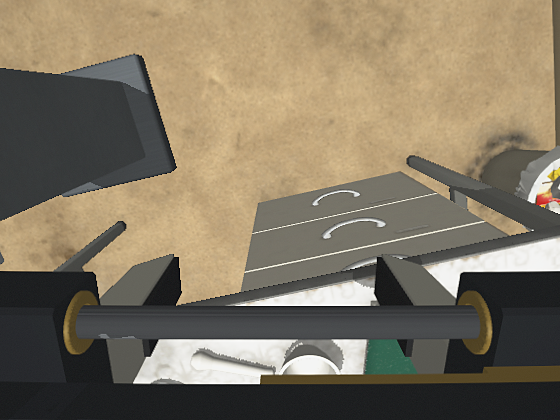

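```bash
python3 - <<'E'
import numpy as np,cv2
a=cv2.imread('pics/scene0.png')[160:400,140:360]; cv2.imwrite('pics/s0c.png',cv2.resize(a,None,fx=2.5,fy=2.5,interpolation=cv2.INTER_CUBIC))
a=cv2.imread('pics/side0.png')[180:390,150:410]; cv2.imwrite('pics/d0c.png',cv2.resize(a,None,fx=2.8,fy=2.8,interpolation=cv2.INTER_CUBIC))
E
```

```text
(no output)
```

View pics/s0c.png

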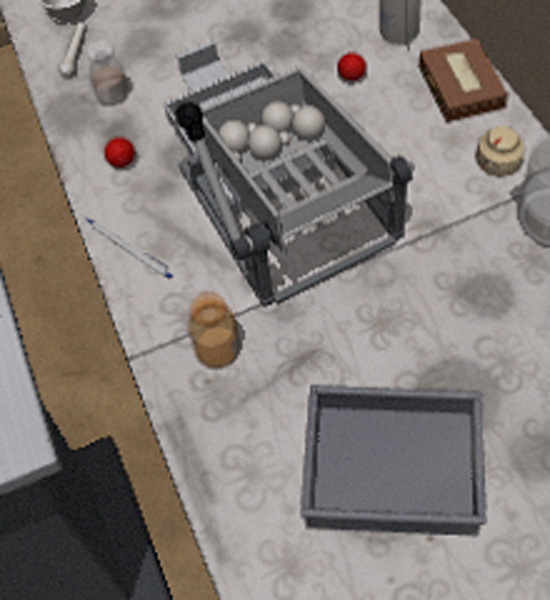

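View pics/d0c.png

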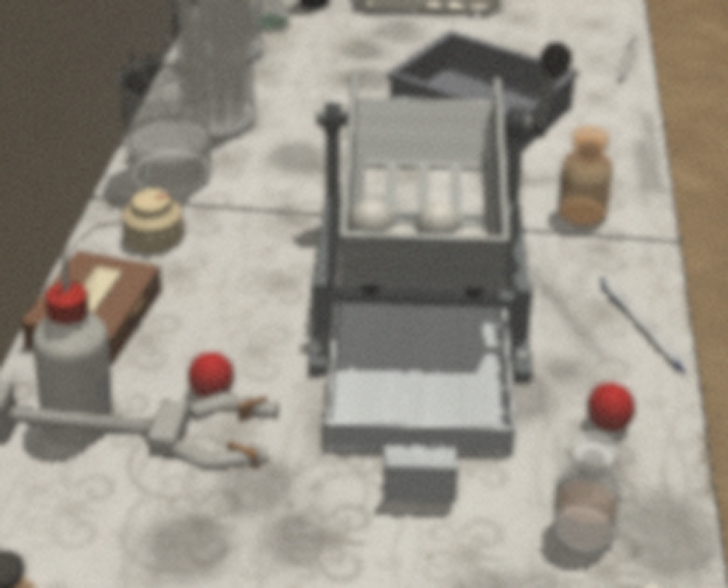

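```bash
python3 - <<'E'
from h import *
for n in('scene','side'):
    c=dict(np.load(f'pics/{n}0.npz')); P=cloud(c).reshape(-1,3); C=c['frame'].reshape(-1,3)
    W=np.zeros((600,800,3),np.uint8)
    # u: y from 0.4 to -0.6 ; v: x from 0.95 to .2 ; 1.25mm/px -> 800 x 600
    u=((0.45-P[:,1])/0.00125); v=((0.95-P[:,0])/0.00125)
    ok=np.isfinite(P[:,2])&(u>=0)&(u<799)&(v>=0)&(v<599)&(P[:,2]<0.3)
    o=np.argsort(P[ok,2]); uu=u[ok][o].astype(int);vv=v[ok][o].astype(int);cc=C[ok][o][:,::-1]
    for a,b,k in zip(uu,vv,cc): W[b:b+2,a:a+2]=k
    cv2.imwrite(f'pics/top_{n}.png',W)
    # table height check
    z=P[ok,2]; h,e=np.histogram(z,bins=np.arange(-.03,.03,.003)); print(n,h)
E
```

```text
scene [    0     0     0     0     7    37    76   118  1076 12050 22687  6715
  1448   594   545   473   398   392   424]
side [    0     0     0     2    25    65    80    89  1368 17476 16644  2174
   544   611   672   585   562   485   536]
```

View pics/top_scene.png

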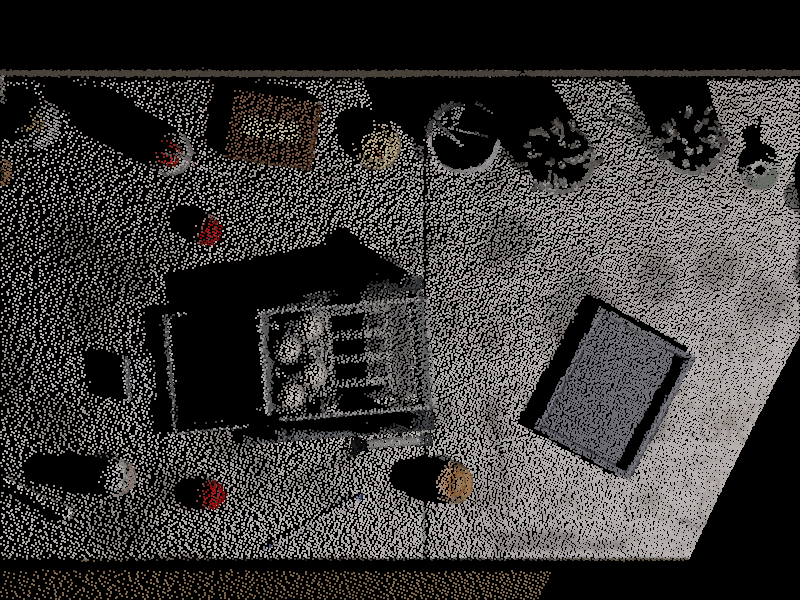

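View pics/top_side.png

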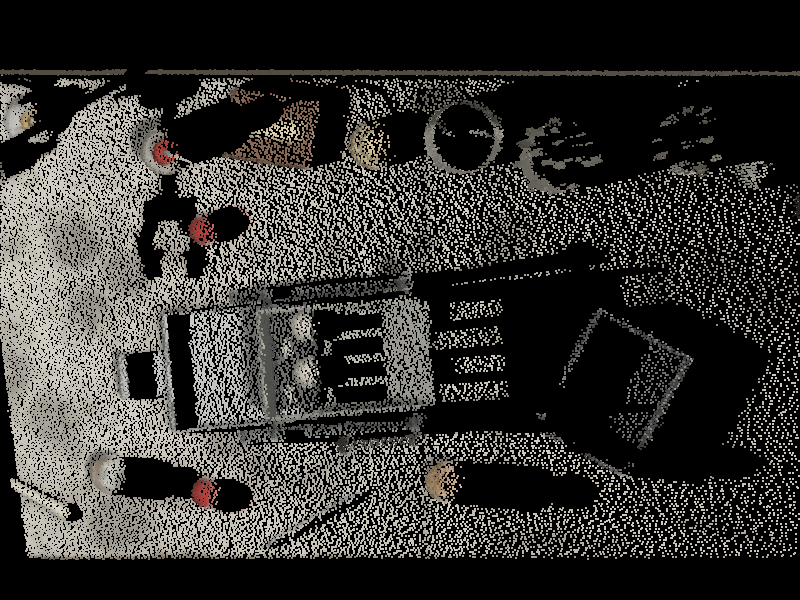

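```bash
python3 - <<'E'
from h import *
W=np.zeros((600,800,3),np.uint8)
cm=cv2.applyColorMap(np.arange(256,dtype=np.uint8).reshape(-1,1),cv2.COLORMAP_JET)[:,0]
for n in('scene','side'):
    c=dict(np.load(f'pics/{n}0.npz')); P=cloud(c).reshape(-1,3)
    u=(0.33-P[:,1])/0.00065; v=(0.68-P[:,0])/0.00065
    ok=(P[:,2]<0.27)&(u>=0)&(u<799)&(v>=0)&(v<599)&(P[:,2]>0.007)
    o=np.argsort(P[ok,2])
    for a,b,z in zip(u[ok][o].astype(int),v[ok][o].astype(int),P[ok,2][o]):
        W[b:b+2,a:a+2]=cm[int(np.clip(z/0.25*255,0,255))]
    # dark knob
    k=(c['frame'].max(-1)<45); 
    P3=cloud(c); m=k&(P3[...,2]>0.2)&(P3[...,2]<0.29)&(P3[...,0]>.3)&(P3[...,0]<.6)&(abs(P3[...,1])<.15)
    nn,l,st,ce=cv2.connectedComponentsWithStats(m.astype(np.uint8)); i=1+st[1:,4].argmax(); print(n,ce[i],st[i],P3[l==i].mean(0))
    c['kn']=ce[i]; globals()[n]=c
cv2.imwrite('pics/topz.png',W)
A=[];B=[]
for c in(scene,side):
    o,d=ray(c,*c['kn']); d/=np.linalg.norm(d); M=np.eye(3)-np.outer(d,d); A.append(M);B.append(M@o)
print('knob',np.linalg.solve(sum(A),sum(B)))
E
```

```text
scene [216.05645161 207.96774194] [210 201  12  16 124] [0.39294933 0.00359653 0.24679388]
side [346.         203.33333333] [345 203   3   2   3] [0.39962597 0.02492677 0.24221617]
knob [0.39703475 0.01317371 0.23569863]
```

View pics/topz.png

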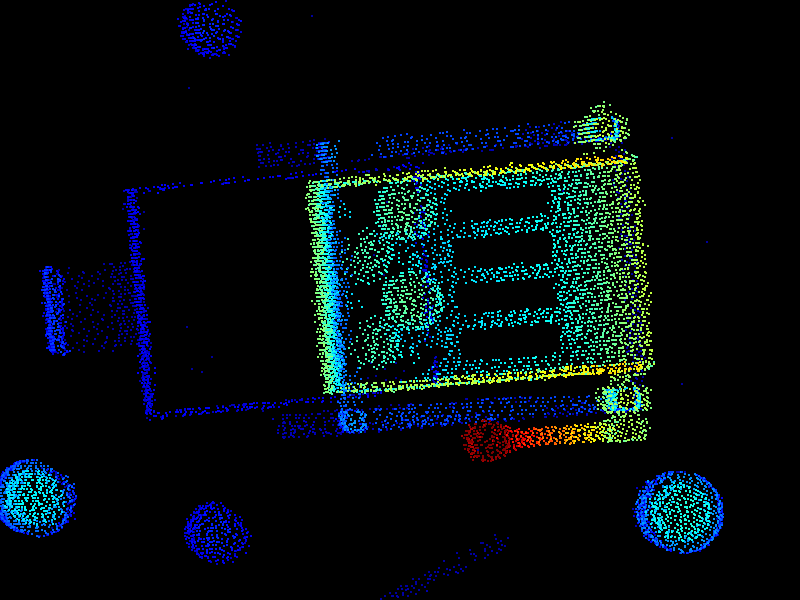

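```bash
python3 - <<'E'
from h import *
from scipy.spatial.transform import Rotation as R
Ps={n:cloud(dict(np.load(f'pics/{n}0.npz'))).reshape(-1,3) for n in('scene','side')}
A=np.vstack(list(Ps.values())); A=A[np.isfinite(A[:,2])]
def xy(u,v): return .68-v*.00065,.33-u*.00065
def fit(name,u0,u1,v0,v1,z0,z1,along):
    x1,y1=xy(u0,v0);x0,y0=xy(u1,v1)
    for n,Q in list(Ps.items())+[('all',A)]:
        m=(Q[:,0]>x0)&(Q[:,0]<x1)&(Q[:,1]>y0)&(Q[:,1]<y1)&(Q[:,2]>z0)&(Q[:,2]<z1)
        q=Q[m]
        if len(q)<15: continue
        if along=='y': p=np.polyfit(q[:,1],q[:,0],1); yaw=-np.arctan(p[0])
        else: p=np.polyfit(q[:,0],q[:,1],1); yaw=np.arctan(p[0])
        print(name,n,len(q),'yaw deg',np.degrees(yaw).round(2),'mean',q.mean(0).round(4),'std',q.std(0).round(4))
fit('near rim',345,630,358,400,.11,.2,'y')
fit('far rim',330,620,150,195,.12,.2,'y')
fit('near foot',390,590,395,432,.008,.025,'y')
fit('far foot',380,570,120,160,.008,.025,'y')
fit('nearfootL',275,335,405,440,.008,.022,'y')
fit('farfootL',255,315,140,170,.008,.022,'y')
fit('pan edge',125,158,185,418,.024,.036,'x')
fit('tab',38,75,262,358,.038,.052,'x')
fit('rod',520,590,415,450,.14,.24,'y')
fit('knob',462,515,418,462,.22,.27,'y')
fit('lip',630,660,180,375,.12,.16,'x')
E
```

```text
near rim scene 308 yaw deg 2.83 mean [ 0.434  -0.0068  0.139 ] std [0.0047 0.053  0.0153]
near rim side 251 yaw deg 1.74 mean [ 0.4341 -0.0069  0.1382] std [0.0064 0.0582 0.015 ]
near rim all 559 yaw deg 2.29 mean [ 0.434  -0.0069  0.1387] std [0.0055 0.0554 0.0152]
far rim scene 319 yaw deg 3.84 mean [5.691e-01 1.000e-04 1.413e-01] std [0.0045 0.0529 0.0134]
far rim side 195 yaw deg 1.92 mean [5.681e-01 2.000e-04 1.416e-01] std [0.0057 0.0619 0.0133]
far rim all 514 yaw deg 2.96 mean [5.687e-01 1.000e-04 1.414e-01] std [0.005  0.0565 0.0134]
near foot scene 91 yaw deg 4.95 mean [0.409  0.0094 0.0143] std [0.0043 0.04   0.0022]
near foot side 37 yaw deg 3.42 mean [0.4187 0.0245 0.0123] std [0.0023 0.0297 0.0016]
near foot all 128 yaw deg 3.32 mean [0.4118 0.0138 0.0137] std [0.0058 0.0379 0.0022]
far foot scene 74 yaw deg 6.84 mean [0.588  0.0017 0.0143] std [0.0058 0.0369 0.0023]
far foot side 35 yaw deg 4.54 mean [0.584  0.0143 0.0126] std [0.0029 0.0337 0.0017]
far foot all 109 yaw deg 6.49 mean [0.5867 0.0057 0.0137] std [0.0054 0.0364 0.0023]
nearfootL scene 23 yaw deg -4.04 mea
[... 940 characters left out ...]
 0.1959] std [0.0036 0.0133 0.0179]
rod side 56 yaw deg 3.95 mean [ 0.3984 -0.0303  0.1795] std [0.0034 0.0129 0.0173]
rod all 194 yaw deg 4.73 mean [ 0.3971 -0.0299  0.1911] std [0.0037 0.0132 0.0192]
knob scene 118 yaw deg 8.32 mean [0.3928 0.0053 0.2485] std [0.0067 0.0058 0.0085]
knob side 117 yaw deg 9.18 mean [0.3944 0.0203 0.2467] std [0.0069 0.0058 0.0085]
knob all 235 yaw deg -0.73 mean [0.3936 0.0127 0.2476] std [0.0068 0.0095 0.0085]
lip scene 143 yaw deg 1.94 mean [ 0.4844 -0.0867  0.1386] std [0.0374 0.0036 0.0052]
lip side 173 yaw deg 1.78 mean [ 0.4927 -0.0844  0.1345] std [0.0336 0.0033 0.0032]
lip all 316 yaw deg 2.05 mean [ 0.4889 -0.0855  0.1363] std [0.0356 0.0036 0.0047]
```

```bash
python3 - <<'E'
from h import *
for n in('scene','side'):
    Q=cloud(dict(np.load(f'pics/{n}0.npz'))).reshape(-1,3)
    m=(Q[:,0]>.3)&(Q[:,0]<.62)&(Q[:,1]>-.48)&(Q[:,1]<-.17)&(Q[:,2]>.042)&(Q[:,2]<.058)
    q=Q[m]; W=np.zeros((400,400),np.uint8); W[((.62-q[:,0])/.0008).astype(int),((-.17-q[:,1])/.0008).astype(int)]=255
    W=cv2.dilate(W,np.ones((3,3)))
    r=cv2.minAreaRect(q[:,:2].astype(np.float32)); print(n,len(q),r); print(cv2.boxPoints(r)); cv2.imwrite(f'pics/tub_{n}.png',W)
for n,b in (('near',(.347,-.12)),('left',(.359,.306)),('wash',(.76,.24))):
    for k in('scene','side'):
        Q=cloud(dict(np.load(f'pics/{k}0.npz'))).reshape(-1,3); m=(np.hypot(Q[:,0]-b[0],Q[:,1]-b[1])<.055)&(Q[:,2]>.025)&(Q[:,2]<.25)
        print(n,k,Q[m].min(0),Q[m].max(0))
E
```

```text
scene 877 ((0.4592992067337036, -0.31807446479797363), (0.13674737513065338, 0.17686957120895386), 61.3931884765625)
[[ 0.34892294 -0.33575925]
 [ 0.50420135 -0.42044374]
 [ 0.56967545 -0.30038968]
 [ 0.41439706 -0.21570519]]
side 298 ((0.4597947299480438, -0.3157283067703247), (0.14119479060173035, 0.17855145037174225), 61.832157135009766)
[[ 0.34776613 -0.33582163]
 [ 0.5051715  -0.4201079 ]
 [ 0.57182336 -0.29563498]
 [ 0.41441798 -0.21134871]]
near scene [ 0.32060188 -0.1396615   0.02520647] [ 0.37322359 -0.09528068  0.10477504]
near side [ 0.32231735 -0.12897038  0.02504055] [ 0.37381585 -0.08186569  0.10211735]
left scene [0.33118969 0.28110095 0.02559893] [0.37768061 0.32710912 0.09555843]
left side [0.33354802 0.29430633 0.02512924] [0.38133684 0.33468967 0.09407919]
wash scene [0.73078155 0.19189337 0.02531016] [0.78492132 0.2626414  0.17847459]
wash side [0.73250187 0.19141476 0.0274291 ] [0.78901258 0.27404891 0.17653169]
```

```bash
cd pics; python3 -c "
import cv2,numpy as np
cv2.imwrite('tub2.png',np.hstack([cv2.imread('tub_scene.png'),cv2.imread('tub_side.png')]))"
```

```text
(no output)
```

View pics/tub2.png

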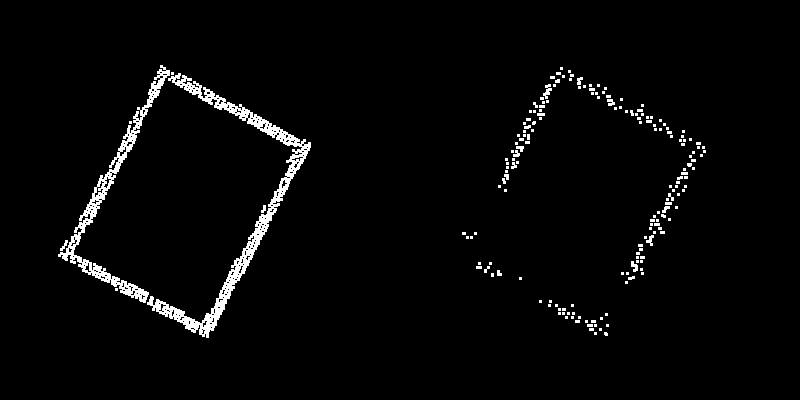

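```bash
cat >> h.py <<'E'
from scipy.spatial.transform import Rotation as Rot
YAW=np.radians(4.4); O=np.array([.5005,.0245,0])
def S(x,y,z,yaw=None):
    c,s=np.cos(YAW),np.sin(YAW); return O+np.array([c*x-s*y,s*x+c*y,z])
def quat(ydir,zdir):
    y=np.array(ydir,float);y/=np.linalg.norm(y); z=np.array(zdir,float); z-=y*(y@z); z/=np.linalg.norm(z)
    return Rot.from_matrix(np.column_stack([np.cross(y,z),y,z])).as_quat()
def down(a): return quat([0,0,-1],[np.cos(a),np.sin(a),0])
def st():
    s=telemetry.get_state(); print('t',round(s['clock'],2),'tcp',s['tcp_pos'].round(4),'F',s['contact_force'].round(1),'w',round(s['grip_width'],4),'j',s['joints'].round(2)); return s
E
python3 - <<'E'
from h import *
for n in('scene','side'):
    Q=cloud(dict(np.load(f'pics/{n}0.npz'))).reshape(-1,3)
    m=(Q[:,0]>.33)&(Q[:,0]<.62)&(Q[:,1]>.14)&(Q[:,1]<.45)&(Q[:,2]>.06)&(Q[:,2]<.6)
    q=Q[m]; print(n,len(q)); 
    if len(q): print(q.min(0),q.max(0)); print(q[q[:,0]>.4][:10])
print(Rot.from_quat(telemetry.get_state()['ee_rot']).as_matrix().round(2))
print(S(-.108,-.004,.244))
for nm,p,q in [('pan',S(0,.3,.036),a) for a in(down(YAW),down(YAW+np.pi))]+[('panend',S(0,.16,.036),a) for a in(down(YAW),down(YAW+np.pi))]+\
 [('tub',[.4293,-.3729,.027],down(np.radians(61.6+k))) for k in(0,180)]+[('tubend',S(0,-.2375,.027),down(YAW+np.pi/2+k)) for k in(0,np.pi)]:
    print(nm,solver.inverse_kinematics(p,q))
for tilt in (0,20,40,55):
  t=np.radians(tilt)
  for sgn in(1,-1):
    for y in(-.03,-.145):
      for dz in(1,):
        yd=S(np.cos(t),0,0)-O; yd[2]=-np.sin(t); zz=S(0,sgn,0)-O
        j=solver.inverse_kinematics(S(-.095,y,.21),quat(yd,zz)); print(tilt,sgn,y,None if j is None else np.round(j,2))
        zz=np.cross(yd,S(0,sgn,0)-O)
        j=solver.inverse_kinematics(S(-.095,y,.21),quat(yd,zz)); print('  flat',tilt,sgn,y,None if j is None else np.round(j,2))
E
```

```text
scene 143
[0.33601543 0.28636782 0.06010938] [0.37565045 0.32710912 0.09555843]
[]
side 386
[0.33746018 0.29430633 0.06009696] [0.37770922 0.33468967 0.09407919]
[]
[[ 0.97 -0.    0.22]
 [-0.22 -0.    0.97]
 [-0.   -1.   -0.  ]]
[0.39312518 0.01222613 0.244     ]
pan [ 4.62796437e-01  6.44881677e-01  1.60033649e+00 -4.44089210e-16
  8.96374485e-01  3.86001950e-01]
pan [ 4.62796437e-01  6.44881677e-01  1.60033649e+00 -4.44089210e-16
  8.96374485e-01 -2.75559070e+00]
panend [ 2.13508113e-01  5.69444076e-01  1.76102987e+00 -4.44089210e-16
  8.11118707e-01  1.36713626e-01]
panend [ 2.13508113e-01  5.69444076e-01  1.76102987e+00 -4.44089210e-16
  8.11118707e-01 -3.00487903e+00]
tub [-8.49969897e-01  6.46604015e-01  1.63083896e+00 -4.44089210e-16
  8.64149675e-01 -1.92509272e+00]
tub [-8.49969897e-01  6.46604015e-01  1.63083896e+00 -4.44089210e-16
  8.64149675e-01  1.21649994e+00]
tubend [-5.25213778e-01  6.35480339e-01  1.65508294e+00 -4.44089210e-16
  8.51029379e-01 -2.17280459e+00]
tubend [-5.25213778e-01  6.35480339e-01  1.65508294e+00 -4.44089210e-16
  8.51029379e-01  9.68788062e-01]

[... 607 characters left out ...]
  flat 40 1 -0.145 [-1.04 -0.01  2.42  1.32  0.79 -2.14]
40 -1 -0.03 [-0.66 -0.15  2.54  1.52  0.54 -0.47]
  flat 40 -1 -0.03 [-0.66 -0.15  2.54  1.52  0.54  1.1 ]
40 -1 -0.145 [-1.04 -0.01  2.42  1.32  0.79 -0.57]
  flat 40 -1 -0.145 [-1.04 -0.01  2.42  1.32  0.79  1.  ]
55 1 -0.03 [-0.46 -0.14  2.32  0.64  0.51 -2.6 ]
  flat 55 1 -0.03 [-0.46 -0.14  2.32  0.64  0.51 -1.03]
55 1 -0.145 [-0.82 -0.04  2.23  0.77  0.7  -3.01]
  flat 55 1 -0.145 [-0.82 -0.04  2.23  0.77  0.7  -1.44]
55 -1 -0.03 [-0.46 -0.14  2.32  0.64  0.51  0.54]
  flat 55 -1 -0.03 [-0.46 -0.14  2.32  0.64  0.51  2.12]
55 -1 -0.145 [-0.82 -0.04  2.23  0.77  0.7   0.13]
  flat 55 -1 -0.145 [-0.82 -0.04  2.23  0.77  0.7   1.7 ]
```

```bash
python3 - <<'E'
from h import *
q=down(YAW)
robot.close_gripper(20)
robot.movep(S(0,.302,.16),q); st()
robot.movel(S(0,.302,.036),feed=.2); st()
print(robot.movel(S(0,.185,.036),feed=.12,max_force=25)); st()
print(robot.movel(S(0,.152,.036),feed=.04,max_force=10)); s=st()
d=s['tcp_pos']-O; print('stand y',-np.sin(YAW)*d[0]+np.cos(YAW)*d[1])
robot.movel(S(0,.20,.036),feed=.2)
robot.movel(S(0,.20,.18),feed=.25)
robot.ungrasp(); snap('side','side1.png'); st()
E
```

```text
t 3.11 tcp [0.4766 0.3265 0.1603] F [ 0.7  0.2 -0.5] w 0.0001 j [0.47 0.5  1.47 0.   1.17 0.39]
t 3.88 tcp [0.4778 0.3264 0.037 ] F [-0.   0.3  0.1] w 0.0007 j [0.47 0.65 1.6  0.   0.9  0.39]
False
t 5.0 tcp [0.4859 0.2088 0.0356] F [0.8 0.8 0.1] w 0.0006 j [ 0.26  0.58  1.74 -0.    0.82  0.18]
True
t 5.62 tcp [0.4872 0.1854 0.0357] F [-2.1  3.9  2.4] w 0.0004 j [0.21 0.57 1.76 0.   0.81 0.14]
stand y 0.16147630354667614
t 8.19 tcp [0.4851 0.2239 0.18  ] F [-0.3 -0.4 -0. ] w 0.0919 j [0.29 0.4  1.57 0.   1.17 0.21]
```

View pics/side1.png

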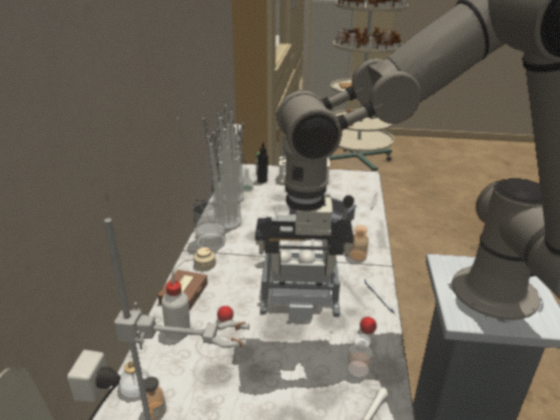

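```bash
python3 - <<'E'
from h import *
a0=np.radians(61.6+180); a1=YAW+np.pi/2+np.pi
g=np.array([.4293,-.3729,0])
robot.movep(g+[0,0,.17],down(a0))
robot.movel(g+[0,0,.027],feed=.2); st()
robot.close_gripper(40); st()
robot.movel(g+[0,0,.033],feed=.06)
robot.movel(S(0,-.2575,.033),feed=.12,orientation=down(a1)); st()
robot.movel(S(0,-.2575,.0272),feed=.05); st()
print(robot.movel(S(0,-.2335,.0272),feed=.04,max_force=8)); s=st()
d=s['tcp_pos']-O; print('stand y',-np.sin(YAW)*d[0]+np.cos(YAW)*d[1])
robot.ungrasp()
robot.movel(s['tcp_pos']+[0,0,.15],feed=.25); st()
snap('wrist','wrist2.png'); 
E
```

```text
t 11.21 tcp [ 0.43   -0.3733  0.028 ] F [-0.2  0.8  0.2] w 0.0917 j [-0.85  0.65  1.63  0.    0.86  1.22]
t 12.47 tcp [ 0.4293 -0.3729  0.027 ] F [ 0.   0.  -0.1] w 0.0085 j [-0.85  0.65  1.63  0.    0.86  1.22]
t 14.27 tcp [ 0.5199 -0.2328  0.033 ] F [-0.5 -0.4 -2.6] w 0.008 j [-0.56  0.64  1.62 -0.    0.88  0.94]
t 14.53 tcp [ 0.5203 -0.2328  0.0272] F [-0.3 -2.3 -1.8] w 0.0085 j [-0.56  0.65  1.63 -0.    0.87  0.94]
True
t 15.06 tcp [ 0.5192 -0.2117  0.0273] F [ 0.6 -2.9 -0.8] w 0.0084 j [-0.52  0.63  1.66 -0.    0.85  0.97]
stand y -0.23696706683781746
t 17.17 tcp [ 0.5185 -0.2113  0.1761] F [ 0.1  0.7 -0.6] w 0.0918 j [-0.52  0.45  1.5  -0.    1.19  0.97]
```

View pics/wrist2.png

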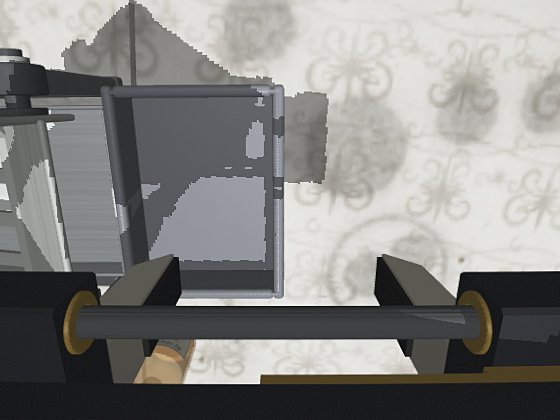

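```bash
cat >> h.py <<'E'
Q=down(YAW)
def fy(j,off=0.): # finger centre stand y for joint j
    return -.095+.150*np.sin(.65-j)+.0235+off
def fz(j): return .125+.150*np.cos(.65-j)-.014
def lev(j,off,feed,**k): return robot.movel(S(-.108,fy(j,off),fz(j)),feed=feed,**k)
def sy(p):
    d=p-O; return -np.sin(YAW)*d[0]+np.cos(YAW)*d[1]
E
python3 - <<'E'
from h import *
for j in(0,.65,1.25): print(solver.inverse_kinematics(S(-.108,fy(j),fz(j)),Q))
robot.close_gripper(20)
robot.movep(S(-.108,fy(0)+.03,.33),Q)
robot.movel(S(-.108,fy(0)+.015,fz(0)),feed=.2); st()
print(robot.movel(S(-.108,fy(0)-.012,fz(0)),feed=.03,max_force=2)); s=st(); print('off',sy(s['tcp_pos'])-fy(0))
c=snap('scene','scene3.png');c=snap('side','side3.png')
for n,(a,b,e,f) in {'scene':(160,320,140,360),'side':(180,390,210,400)}.items():
    cv2.imwrite(f'pics/{n}3c.png',cv2.resize(cv2.imread(f'pics/{n}3.png')[a:b,e:f],None,fx=2.8,fy=2.8,interpolation=cv2.INTER_CUBIC))
E
```

```text
[-1.05374891e-01  9.33119752e-02  1.84091560e+00 -4.44089210e-16
  1.20736508e+00 -1.82169378e-01]
[-3.28570284e-01  8.35343320e-02  1.76345849e+00 -4.44089210e-16
  1.29459983e+00 -4.05364771e-01]
[-5.11309784e-01  1.56207881e-01  1.75349501e+00 -4.44089210e-16
  1.23188977e+00 -5.88104271e-01]
t 20.6 tcp [0.3908 0.0501 0.2309] F [ 0.9 -0.5  0.2] w 0.0005 j [-0.07  0.09  1.84  0.    1.21 -0.14]
True
t 21.16 tcp [0.3913 0.0366 0.2305] F [0.4 2.1 1.7] w 0.0003 j [-0.1   0.09  1.84  0.    1.21 -0.18]
off 0.001163958729029052
```

View pics/scene3c.png

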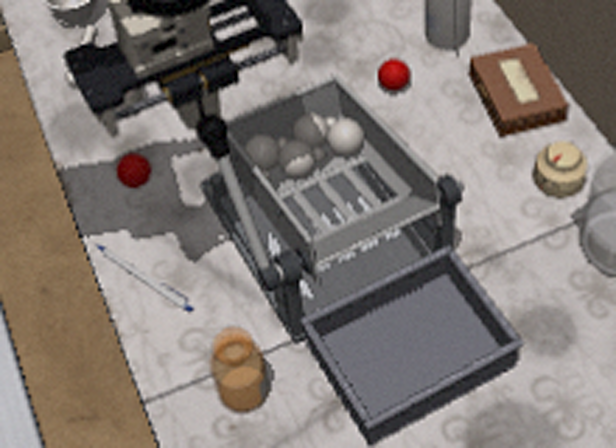

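View pics/side3c.png

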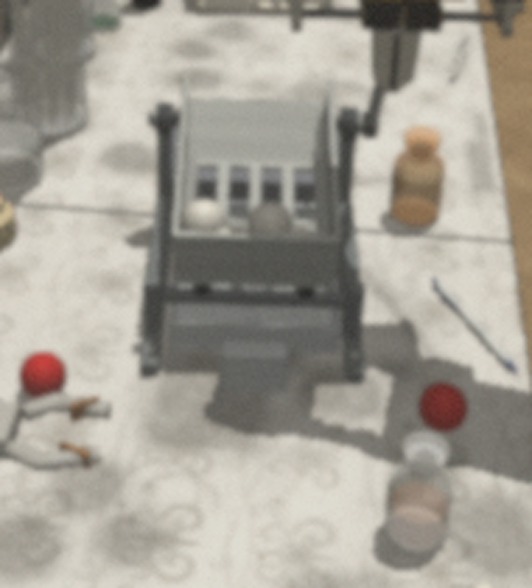

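```bash
cat >> h.py <<'E'
OFF=.001
def crop(n,f,box=(160,320,140,360)):
    c=snap(n,f); a,b,e,g=box
    cv2.imwrite('pics/'+f[:-4]+'c.png',cv2.resize(c['frame'][a:b,e:g,::-1],None,fx=2.8,fy=2.8,interpolation=cv2.INTER_CUBIC))
E
python3 - <<'E'
from h import *
for i in range(2):
    lev(.46,OFF,.25); s=st(); print(sy(s['tcp_pos'])-fy(.46))
    if i==0: crop('scene','scene4.png')
    robot.sleep(.25)
    lev(0.02,OFF,.25); robot.sleep(.2)
st()
crop('scene','scene5.png')
E
```

```text
t 21.68 tcp [ 0.397  -0.0252  0.2596] F [ 1.3 10.2  7.5] w 0.0003 j [-0.26  0.07  1.78  0.    1.29 -0.34]
0.001551066656475121
t 23.0 tcp [ 0.397  -0.0257  0.2593] F [1.5 8.6 5.5] w 0.0001 j [-0.26  0.08  1.78  0.    1.29 -0.34]
0.0010496140336937881
t 23.86 tcp [0.3898 0.0346 0.2316] F [-5.4  6.9 -0.6] w 0.0004 j [-0.11  0.09  1.84  0.    1.22 -0.19]
```

View pics/scene4c.png

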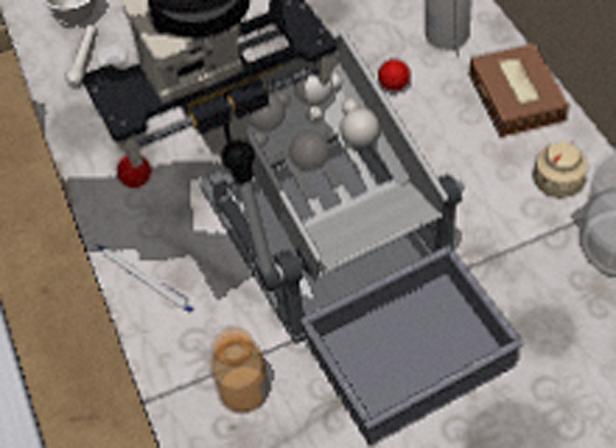

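View pics/scene5c.png

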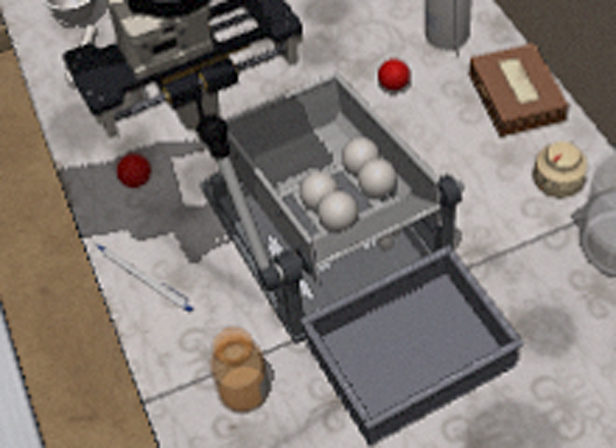

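```bash
python3 - <<'E'
from h import *
robot.sleep(.6)
crop('scene','scene6.png'); crop('side','side6.png',(180,340,210,400)); st()
E
```

```text
t 24.61 tcp [0.3899 0.0344 0.2317] F [-4.7  6.8 -0.3] w 0.0004 j [-0.11  0.09  1.84  0.    1.22 -0.19]
```

View pics/scene6c.png

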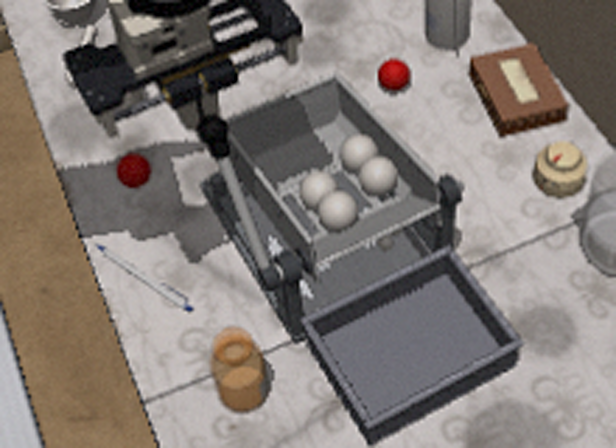

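View pics/side6c.png

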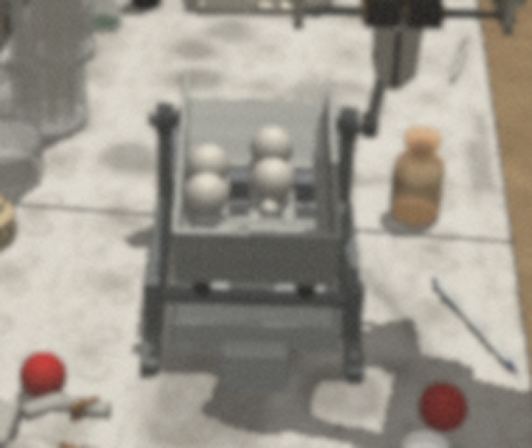

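```bash
python3 - <<'E'
from h import *
c=dict(np.load('pics/side6.npz')); P=cloud(c)
i=cv2.resize(c['frame'][225:275,270:335,::-1],None,fx=11,fy=11,interpolation=cv2.INTER_CUBIC); cv2.imwrite('pics/s6z.png',i)
for u,v in((306,253),(306,251),(306,255),(302,253)): 
    p=P[v,u]; print(u,v,p.round(4),'stand y',sy(p).round(4)); print(c['frame'][v,u])
s=dict(np.load('pics/scene6.npz')); print('scene px',proj(s,P[253,306]))
i=cv2.resize(s['frame'][185:260,195:310,::-1],None,fx=6.5,fy=6.5,interpolation=cv2.INTER_CUBIC); cv2.imwrite('pics/c6z.png',i)
E
```

```text
306 253 [0.4885 0.0326 0.0987] stand y 0.009
[198 192 178]
306 251 [0.4891 0.025  0.0995] stand y 0.0014
[151 147 136]
306 255 [0.4881 0.0362 0.095 ] stand y 0.0126
[150 143 134]
302 253 [0.4995 0.0162 0.0866] stand y -0.0082
[117 117 110]
scene px [250.46350613 223.28152447]
```

View pics/s6z.png

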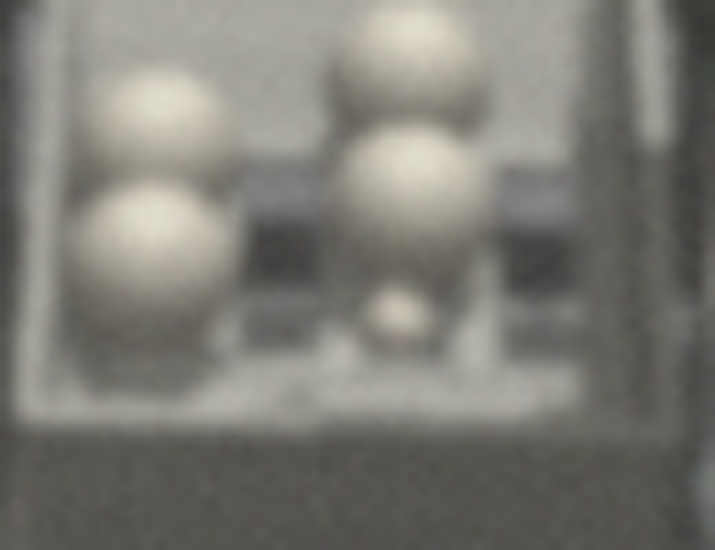

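View pics/c6z.png

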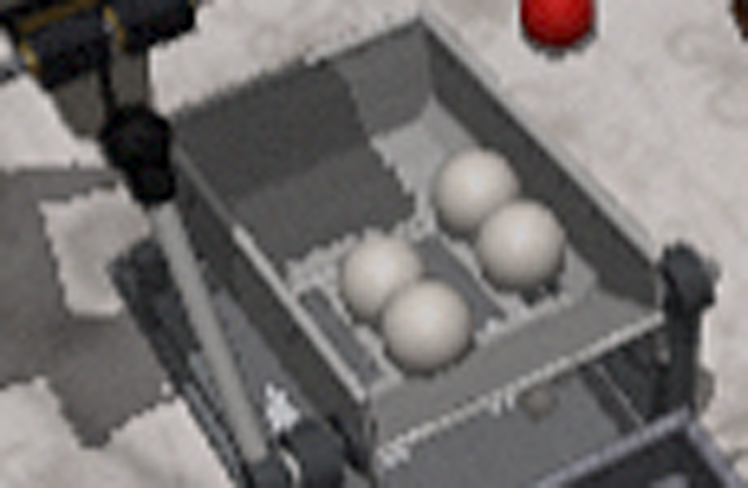

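```bash
python3 - <<'E'
from h import *
for i in range(2):
    lev(.47,OFF,.28); robot.sleep(.3)
    lev(-.02,OFF,.28); robot.sleep(.25)
robot.sleep(.5)
st(); crop('scene','scene7.png'); crop('side','side7.png',(180,340,210,400))
i=cv2.resize(cv2.imread('pics/side7.png')[225:275,270:335],None,fx=11,fy=11,interpolation=cv2.INTER_CUBIC); cv2.imwrite('pics/s7z.png',i)
i=cv2.resize(cv2.imread('pics/scene7.png')[185:265,195:310],None,fx=6.5,fy=6.5,interpolation=cv2.INTER_CUBIC); cv2.imwrite('pics/c7z.png',i)
E
```

```text
t 27.82 tcp [0.3911 0.0387 0.2286] F [-1.   0.2 -0.2] w 0.0003 j [-0.1   0.1   1.84  0.    1.2  -0.17]
```

View pics/s7z.png

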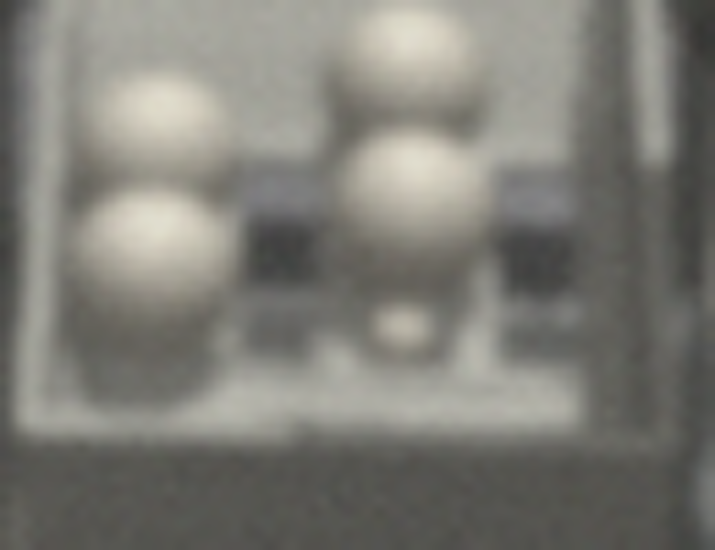

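View pics/c7z.png

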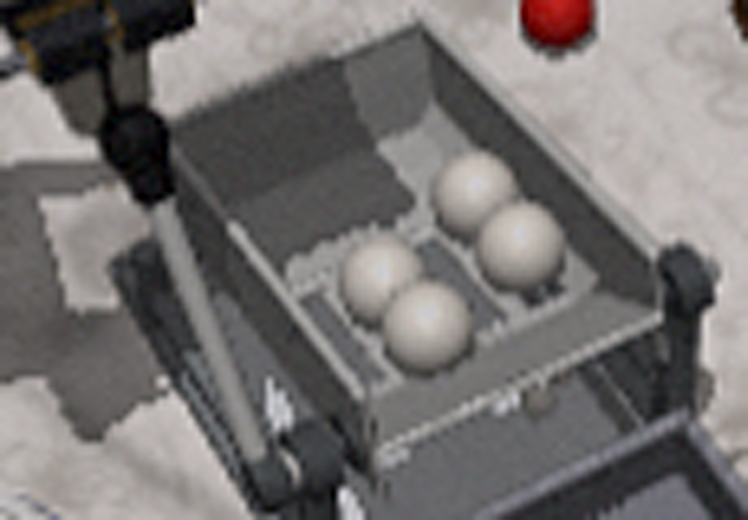

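```bash
python3 - <<'E'
from h import *
for n in ('side6','side7'):
    c=dict(np.load(f'pics/{n}.npz')); P=cloud(c)
    print(n); 
    for v in range(247,262): print(v,[ (int(1000*P[v,u,2]) if np.isfinite(P[v,u,2]) else -99,int(1000*sy(P[v,u])) if np.isfinite(P[v,u,2]) else -99,int(c['frame'][v,u,0])) for u in range(301,313,1)])
E
```

```text
side6
247 [(106, -6, 101), (108, -2, 101), (110, 0, 108), (110, 0, 111), (110, 0, 115), (111, 1, 115), (113, 3, 118), (112, 2, 117), (109, -1, 114), (112, 2, 118), (111, 0, 113), (107, -5, 110)]
248 [(102, -6, 100), (104, -4, 99), (107, 0, 103), (107, 0, 103), (107, 0, 107), (109, 2, 107), (113, 8, 105), (106, -2, 110), (107, 0, 106), (107, -1, 107), (109, 1, 106), (107, -1, 108)]
249 [(90, -19, 100), (100, -6, 96), (106, 2, 95), (106, 2, 100), (105, 1, 105), (105, 1, 104), (105, 1, 104), (107, 4, 100), (109, 6, 102), (104, 0, 100), (105, 1, 101), (104, -1, 113)]
250 [(89, -16, 99), (95, -8, 99), (100, -1, 101), (99, -2, 106), (102, 2, 119), (103, 2, 119), (102, 1, 110), (103, 2, 104), (103, 3, 100), (103, 2, 96), (101, -1, 100), (98, -5, 116)]
251 [(90, -11, 108), (89, -13, 106), (88, -14, 111), (96, -3, 133), (98, 0, 153), (99, 1, 151), (99, 1, 131), (98, 0, 117), (98, -1, 101), (98, 0, 95), (93, -7, 105), (89, -13, 118)]
252 [(90, -6, 108), (88, -9, 106), (90, -7, 130), (22, -108, 161), (99, 6, 185), (97, 2, 186), (97, 3, 170), (22, -109, 142), (24, -105, 113), (23, -107, 103), (8
[... 3737 characters left out ...]
(10, -95, 152), (82, 8, 146), (83, 8, 145), (83, 8, 144), (83, 9, 144), (82, 7, 140), (11, -95, 145), (12, -94, 149), (84, 9, 166), (82, 6, 174)]
259 [(85, 17, 172), (85, 16, 167), (86, 18, 165), (86, 17, 160), (86, 18, 157), (83, 13, 158), (83, 13, 160), (86, 17, 158), (85, 16, 156), (85, 15, 160), (83, 13, 167), (85, 15, 171)]
260 [(83, 18, 173), (82, 16, 175), (81, 16, 170), (81, 15, 168), (81, 14, 165), (85, 20, 165), (80, 13, 169), (81, 14, 166), (82, 15, 165), (83, 16, 168), (83, 17, 167), (80, 12, 166)]
261 [(82, 22, 175), (78, 15, 173), (81, 20, 173), (80, 18, 174), (81, 19, 173), (81, 19, 175), (79, 16, 174), (84, 23, 175), (83, 21, 177), (84, 23, 175), (81, 18, 176), (82, 19, 173)]
```

```bash
python3 - <<'E'
from h import *
lev(.52,OFF,.3); robot.sleep(.3); st()
crop('scene','scene8.png'); crop('side','side8.png',(180,340,210,400))
lev(-.02,OFF,.3); robot.sleep(.6)
crop('scene','scene9.png'); crop('side','side9.png',(180,340,210,400)); st()
a=[cv2.resize(cv2.imread(f'pics/{n}.png')[r[0]:r[1],r[2]:r[3]],(400,300),interpolation=cv2.INTER_CUBIC) for n,r in (('scene8',(175,265,190,310)),('side8',(215,275,262,342)),('scene9',(175,265,190,310)),('side9',(215,275,262,342)))]
cv2.imwrite('pics/m9.png',np.vstack([np.hstack(a[:2]),np.hstack(a[2:])]))
E
```

```text
t 28.64 tcp [ 0.397  -0.0324  0.2593] F [2.9 5.4 4.7] w 0.0003 j [-0.28  0.08  1.77  0.    1.29 -0.36]
t 29.86 tcp [0.3911 0.0387 0.2286] F [0.2 0.8 0.2] w 0.0007 j [-0.1   0.1   1.84  0.    1.2  -0.17]
```

View pics/m9.png

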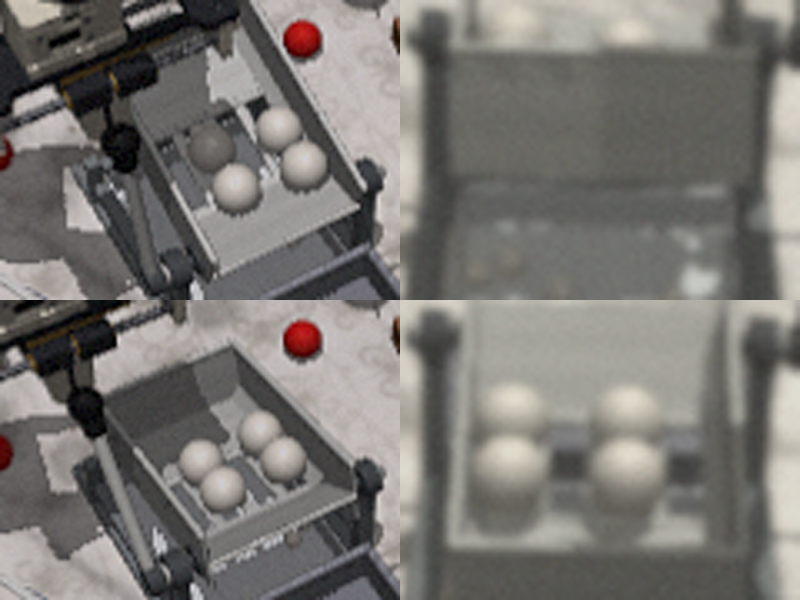

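```bash
python3 - <<'E'
from h import *
a=cv2.resize(cv2.imread('pics/side8.png')[250:300,265:340],(750,500),interpolation=cv2.INTER_CUBIC)
cv2.imwrite('pics/s8z.png',cv2.convertScaleAbs(a,alpha=2.2,beta=-100))
a=cv2.resize(cv2.imread('pics/scene8.png')[205:275,215:310],(760,560),interpolation=cv2.INTER_CUBIC)
cv2.imwrite('pics/c8z.png',cv2.convertScaleAbs(a,alpha=1.5,beta=-30))
a=cv2.resize(cv2.imread('pics/scene9.png')[175:270,200:310],(770,595),interpolation=cv2.INTER_CUBIC)
cv2.imwrite('pics/c9z.png',cv2.convertScaleAbs(a,alpha=1.5,beta=-30))
E
```

```text
(no output)
```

View pics/s8z.png

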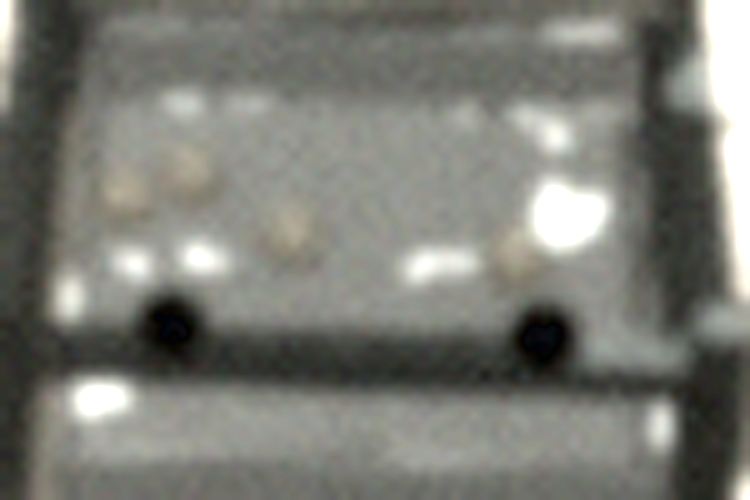

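View pics/c8z.png

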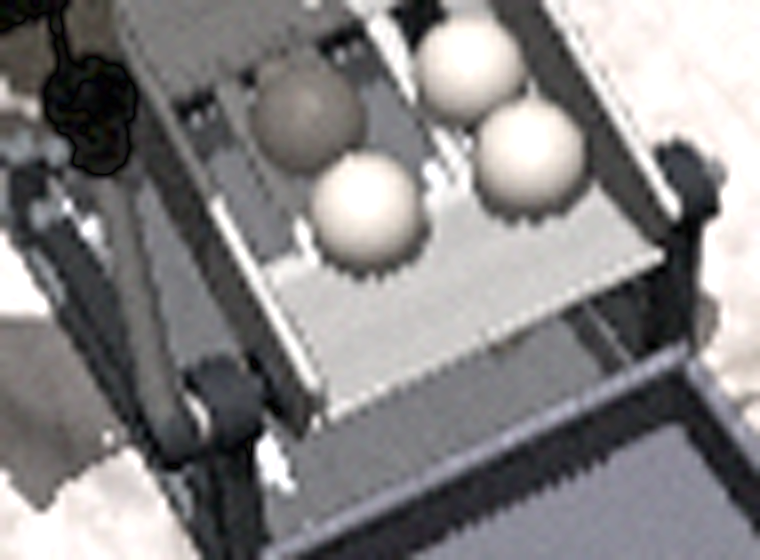

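View pics/c9z.png

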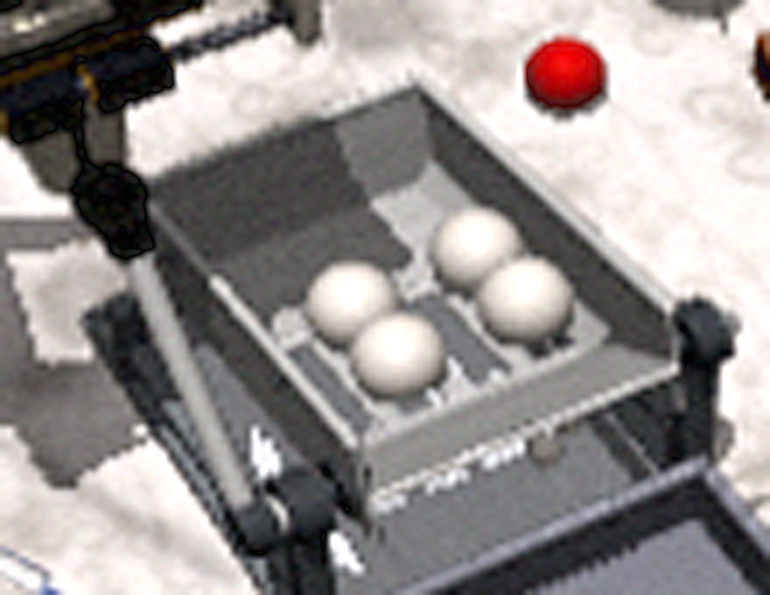

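```bash
python3 - <<'E'
from h import *
s=dict(np.load('pics/scene9.npz'));P=cloud(s)
d=dict(np.load('pics/side9.npz'));D=cloud(d)
def std(p):
    e=p-O; return np.array([np.cos(YAW)*e[0]+np.sin(YAW)*e[1],sy(p),p[2]]).round(3)*1000
for u,v in((241,226),(241,224),(240,228),(243,225),(238,225)): print(u,v,std(P[v,u]),proj(d,P[v,u]))
# basket-interior map in stand coords, both views, minus plane
B=np.vstack([P.reshape(-1,3),D.reshape(-1,3)]);B=B[np.isfinite(B[:,2])]
e=B-O;X=np.cos(YAW)*e[:,0]+np.sin(YAW)*e[:,1];Y=-np.sin(YAW)*e[:,0]+np.cos(YAW)*e[:,1]
m=(abs(X)<.062)&(Y>-.06)&(Y<.088)&(B[:,2]>.04)&(B[:,2]<.13)
# floor plane: slope .2
h=B[:,2]-(.0865-.2*(Y-.008)*1.0)
W=np.zeros((500,700,3),np.uint8); cm=cv2.applyColorMap(np.arange(256,dtype=np.uint8).reshape(-1,1),cv2.COLORMAP_JET)[:,0]
for x,y,z in sorted(zip(X[m],Y[m],h[m]),key=lambda t:t[2]):
    u=int((.095-y)*4400);v=int((.066-x)*3700); 
    if 0<=u<696 and 0<=v<496: W[v:v+4,u:u+4]=cm[int(np.clip((z+.005)/.045*255,0,255))]
cv2.imwrite('pics/map9.png',W)
E
```

```text
241 226 [-35.  24.  85.] [315.51608489 261.32501383]
241 224 [-32.  32.  84.] [314.08436342 263.4030993 ]
240 228 [-41.  19.  85.] [317.83312365 260.07034074]
243 225 [-28.  27.  81.] [312.36889691 263.10336294]
238 225 [-41.  34.  82.] [317.69038037 264.35046089]
```

View pics/map9.png

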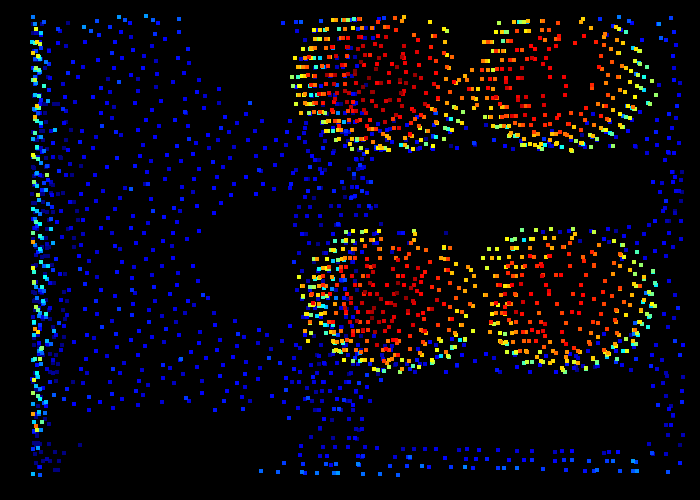

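```bash
python3 - <<'E'
from h import *
def std(p):
    e=p-O; return (np.array([np.cos(YAW)*e[0]+np.sin(YAW)*e[1],sy(p),p[2]])*1000).round(0)
d=dict(np.load('pics/side8.npz')); s=dict(np.load('pics/scene9.npz')); s8=dict(np.load('pics/scene8.npz'))
for u,v in((125,195),(190,170),(290,232),(515,258)):
    p=onz(d,265+u/10,250+v/10,.0115); print(std(p),std(cloud(d)[int(250+v/10),int(265+u/10)]),'scene px',proj(s,p))
p=onz(s,200+545/7,175+445/6.263,.0115); print('scene ball',std(p),200+545/7,175+445/6.263, 'side px',(proj(d,p)-[265,250])*10)
P=cloud(d)
# pan region visible in side8: points z<.025
e=P-O; m=np.isfinite(P[...,2])&(P[...,2]<.03)&(P[...,2]>-.01)
X=(np.cos(YAW)*e[...,0]+np.sin(YAW)*e[...,1])[m];Y=(-np.sin(YAW)*e[...,0]+np.cos(YAW)*e[...,1])[m]
k=(abs(X)<.07)&(abs(Y)<.09); print('visible y range',np.percentile(Y[k],[0,1,50,99,100]).round(3))
for x in(-.06,-.03,0,.03,.06):
    kk=k&(abs(X-x)<.012); print(x,kk.sum(),np.percentile(Y[kk],[2,98]).round(3))
E
```

```text
[ 62. -37.  11.] [ 63. -31.  17.] scene px [280.44599203 241.51501484]
[ 45. -49.  11.] [ 45. -39.  19.] scene px [277.65264464 246.7274289 ]
[ 17. -22.  11.] [ 17. -18.  16.] scene px [265.39822218 244.28547301]
[-42. -14.  11.] [-40.  -9.  18.] scene px [246.70009398 250.55168839]
scene ball [ 47. -47.  11.] 277.8571428571429 246.0522114002874 side px [183.19349668 173.75991283]
visible y range [-0.09  -0.089 -0.019  0.09   0.09 ]
-0.06 226 [-0.088  0.089]
-0.03 253 [-0.086  0.089]
0 249 [-0.087  0.088]
0.03 267 [-0.088  0.09 ]
0.06 228 [-0.085  0.089]
```

```bash
python3 - <<'E'
from h import *
d=dict(np.load('pics/side8.npz')); 
for z in(.004,.0115,.018):
  for r in(275,281,282,288,290): print(z,r,[round(sy(onz(d,u,r,z))*1000) for u in(275,300,325)])
a=cv2.resize(cv2.imread('pics/side9.png')[250:310,265:340],(750,600),interpolation=cv2.INTER_CUBIC)
cv2.imwrite('pics/s9z.png',cv2.convertScaleAbs(a,alpha=2.2,beta=-100))
E
```

```text
0.004 275 [-22, -25, -29]
0.004 281 [4, 1, -3]
0.004 282 [8, 5, 2]
0.004 288 [33, 30, 27]
0.004 290 [41, 38, 35]
0.0115 275 [-12, -15, -19]
0.0115 281 [14, 10, 7]
0.0115 282 [18, 15, 11]
0.0115 288 [43, 39, 36]
0.0115 290 [51, 48, 44]
0.018 275 [-3, -7, -10]
0.018 281 [22, 19, 16]
0.018 282 [26, 23, 20]
0.018 288 [51, 48, 44]
0.018 290 [59, 56, 53]
```

View pics/s9z.png

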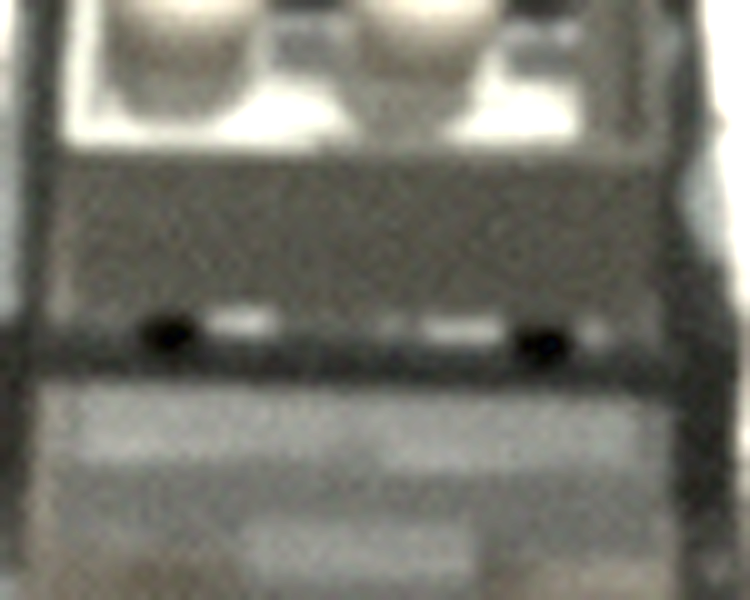

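```bash
python3 - <<'E'
from h import *
snap('wrist','wrist9.png'); s=st(); print(Rot.from_quat(s['ee_rot']).as_matrix().round(2))
E
```

```text
t 29.91 tcp [0.3911 0.0387 0.2286] F [ 0.4 -0.1 -0. ] w 0.0006 j [-0.1   0.1   1.84  0.    1.2  -0.17]
[[ 0.08 -0.    1.  ]
 [-1.    0.    0.08]
 [-0.   -1.   -0.  ]]
```

View pics/wrist9.png

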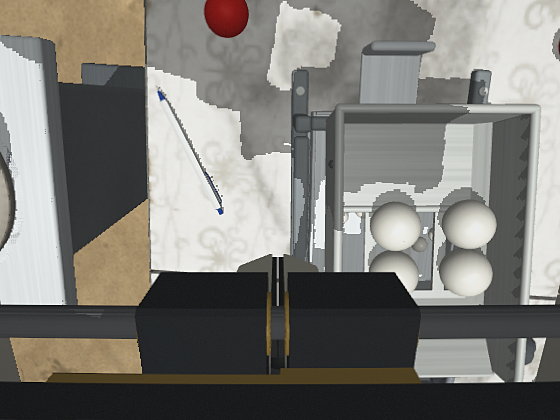

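```bash
python3 - <<'E'
from h import *
c=dict(np.load('pics/wrist9.npz')); T=np.eye(4);T[:3,:3]=Rot.from_quat(c['rot']).as_matrix();T[:3,3]=c['tcp'];T=T@c['T_tool_cam']
P=cloud(c,T)
def std(p):
    e=p-O; return (np.array([np.cos(YAW)*e[0]+np.sin(YAW)*e[1],sy(p),p[2]])*1000).round(0)
for u,v in((421,244),(419,242),(423,246),(421,225),(410,226),(352,220),(384,216)): print(u,v,std(P[v,u]),c['frame'][v,u])
a=cv2.resize(c['frame'][100:310,320:540,::-1],None,fx=2.8,fy=2.8,interpolation=cv2.INTER_CUBIC);cv2.imwrite('pics/w9z.png',a)
E
```

```text
421 244 [ 45. -44.  19.] [154 154 146]
419 242 [ 42. -42.  19.] [140 138 132]
423 246 [ 46. -46.  21.] [152 151 143]
421 225 [ 49. -28.   3.] [146 148 148]
410 226 [ -8.  12. 122.] [224 223 216]
352 220 [-27. -23.   1.] [232 235 237]
384 216 [-27.  18. 115.] [177 176 166]
```

View pics/w9z.png

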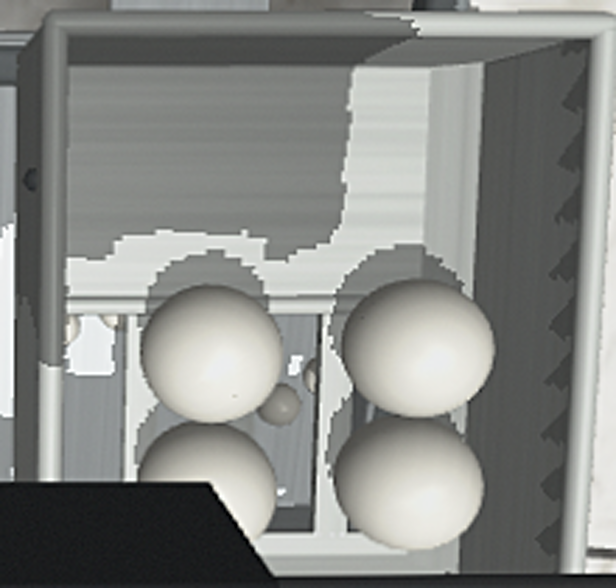

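```bash
python3 - <<'E'
from h import *
c=dict(np.load('pics/wrist9.npz')); T=np.eye(4);T[:3,:3]=Rot.from_quat(c['rot']).as_matrix();T[:3,3]=c['tcp'];T=T@c['T_tool_cam']
P=cloud(c,T)
def std(p):
    e=p-O; return (np.array([np.cos(YAW)*e[0]+np.sin(YAW)*e[1],sy(p),p[2]])*1000).round(0)
for u,v in((345,217),(346,216),(359,214),(360,213),(431,234),(420,243)): print(u,v,'depth',std(P[v,u]),'plane',std(onz(c,u,v,.0115,T)))
for p in((62,-37),(45,-49),(17,-22),(-42,-14)): print(p,proj(c,S(p[0]/1e3,p[1]/1e3,.0115),T))
E
```

```text
345 217 depth [-38. -14.  19.] plane [-37. -16.  12.]
346 216 depth [-37. -13.  18.] plane [-36. -15.  11.]
359 214 depth [-23. -11.  17.] plane [-22. -13.  12.]
360 213 depth [-23.  -9.  20.] plane [-21. -12.  12.]
431 234 depth [ 56. -34.  15.] plane [ 57. -35.  12.]
420 243 depth [ 43. -43.  19.] plane [ 47. -46.  12.]
(62, -37) [435.04504815 235.47438535]
(45, -49) [418.21944992 245.79597023]
(17, -22) [395.02650469 222.29296275]
(-42, -14) [340.29327016 215.07816226]
```

```bash
python3 - <<'E'
from h import *
lev(.5,OFF,.2); lev(.8,OFF,.1); lev(1.0,OFF,.08); lev(1.2,OFF,.08); st(); robot.sleep(.6)
crop('scene','scene10.png',(160,330,140,360)); st(); crop('side','side10.png',(160,330,200,400))
E
```

```text
t 32.09 tcp [ 0.4042 -0.1327  0.2386] F [0.8 1.4 0.6] w 0.0005 j [-0.5   0.15  1.75 -0.    1.24 -0.57]
t 32.74 tcp [ 0.4042 -0.1322  0.2389] F [1.4 1.1 1. ] w 0.0003 j [-0.5   0.15  1.75  0.    1.24 -0.57]
```

View pics/scene10c.png

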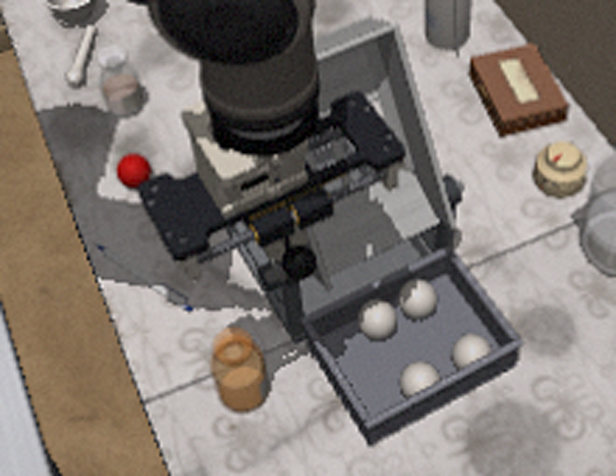

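View pics/side10c.png

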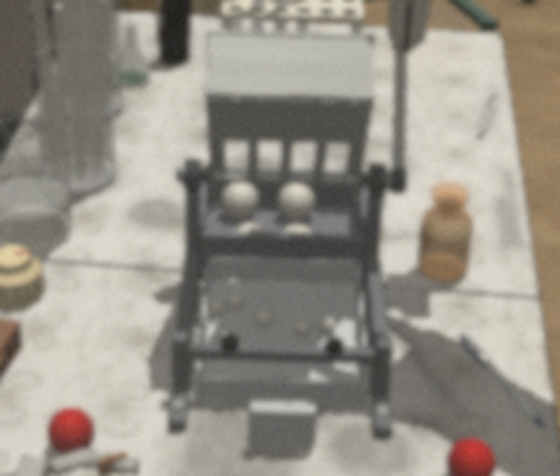

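```bash
python3 - <<'E'
from h import *
lev(.9,OFF,.12); lev(.5,OFF,.12); lev(.15,OFF,.1); lev(-.03,OFF+.001,.05); robot.sleep(.2); st()
robot.movel(S(-.108,fy(0)+.03,fz(0)),feed=.15)
robot.movel(S(-.108,fy(0)+.04,.36),feed=.25)
robot.movep(S(-.05,.25,.36),Q); robot.sleep(.5)
st(); crop('scene','scene11.png',(160,330,140,360)); crop('side','side11.png',(180,340,200,400))
E
```

```text
t 35.55 tcp [0.3911 0.0408 0.2278] F [ 0.3 -0.7  0.1] w 0.0005 j [-0.09  0.1   1.84  0.    1.2  -0.17]
t 37.85 tcp [0.4316 0.2696 0.3602] F [-0.4 -0.6 -0.4] w 0.0003 j [ 0.41  0.24  1.3  -0.    1.6   0.33]
```

View pics/scene11c.png

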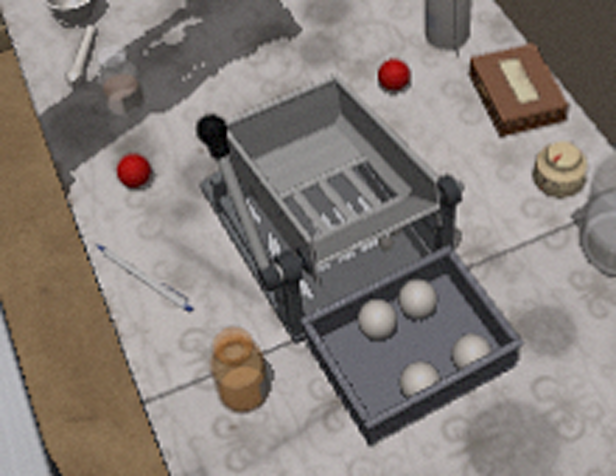

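View pics/side11.png

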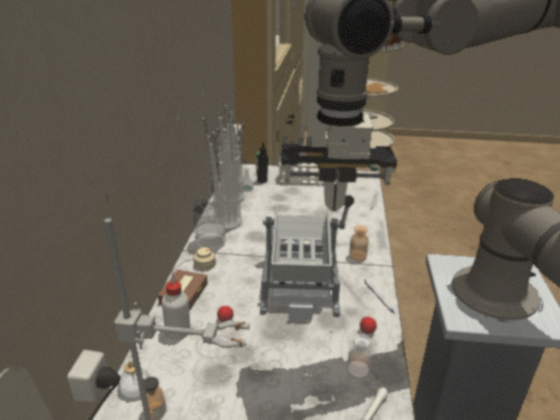

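```bash
python3 - <<'E'
from h import *
P=cloud(dict(np.load('pics/side11.npz'))).reshape(-1,3); e=P-O
X=np.cos(YAW)*e[:,0]+np.sin(YAW)*e[:,1];Y=-np.sin(YAW)*e[:,0]+np.cos(YAW)*e[:,1]
m=(abs(X)<.04)&(Y>.12)&(Y<.2)&(P[:,2]>.042)&(P[:,2]<.05); print('tab',X[m].mean(),Y[m].mean(),Y[m].max())
for n,b in (('near',(.347,-.115)),('left',(.357,.308)),('wash',(.76,.235))):
    for f in('side0','side11'):
        Q_=cloud(dict(np.load(f'pics/{f}.npz'))).reshape(-1,3); k=(np.hypot(Q_[:,0]-b[0],Q_[:,1]-b[1])<.055)&(Q_[:,2]>.025)&(Q_[:,2]<.25); print(n,f,Q_[k].mean(0).round(4))
robot.hand_in()
E
```

```text
tab 0.0005643945716328809 0.14893362463018564 0.15361966178021857
near side0 [ 0.349  -0.0972  0.0644]
near side11 [ 0.349  -0.0974  0.0644]
left side0 [0.3587 0.3205 0.0623]
left side11 [0.3586 0.3205 0.0627]
wash side0 [0.7553 0.2562 0.0926]
wash side11 [0.7554 0.2566 0.0925]
the job is handed in; nothing more can be done
```

I did the job in the order asked and handed it in with about 38 s on the clock.

- **Pan and tub:** I pushed the pan in until it stopped against the tie bar. Its tab measures at stand y of about 149 mm by camera, against 146 mm nominal. The push itself stopped about 2 mm short of nominal. Both are within what the cameras can resolve. I gripped the tub by its rim, carried it over and turned it, and pressed it against the ends of the foot bars. It stopped within 1 mm of where it should.
- **Shaking:** I gave five brisk swings by pushing the knob, four to about 0.46 and the last to 0.52. One small ball stayed caught behind a large one through the first four swings. The fifth freed it.
- **Count before pouring:** No small balls were left in the basket and all four large ones were still there. I could place all five small balls in the pan only by combining two pictures, as no single view showed them all at that point.
- **Pouring:** I swung the lever to about 1.2. All four large balls ended up in the tub, and one side picture then showed all five small balls in the pan.
- **End state:** I let the basket down under control, and the last pictures show it empty at rest with the arm clear. The three bottles moved less than 1 mm. No force or range alarms came up.

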